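Find the lead end of dowel blanks in the jig and rack them alike

ROBOT

A 6-joint arm with a two-finger parallel gripper is mounted at the origin on the work surface. World frame = base frame: x ahead of the robot, y to its left, z up, the work surface at z = 0. Lengths are in m, angles in rad, forces in N, time in s.
With the tool pointing down it reaches from about 0.3 to 0.75 m from the base axis. Payload 8.5 kg.
Tool frame: the origin (TCP) lies at the very end of the fingers, on their centre line; the grasp point (between the pads) lies 19 mm behind it; z points along the fingers, y is the direction in which the jaws open and shut (so a half turn about z gives the same grasp; the last joint's range is limited). The gripper opens to 85 mm and grips with 20 to 120 N. Pads are 22 mm wide; open, the fingers measure 114 mm over their backs; the gripper's body (76 mm by 85 mm) begins 54 mm behind the grasp point. The pads swing forward as they close: fully open they stand 13 mm farther back than shut.
Start: joints at [-1.56, 0.381, 1.297, -0, 1.464, -0.215], TCP at [0.123, -0.536, 0.231] pointing down, gripper open.
Joint ranges: [-3.11, 3.11], [-0.89, 2.33], [0.22, 2.48], [-1.42, 4.56], [0.17, 2.85], [-2.88, 2.88]. Speed limits (rad/s): [2.39, 2.39, 3.14, 3.14, 3.14, 3.14].

INTERFACE

Orientations are given as a unit quaternion [x, y, z, w].
In Python, from station import robot gives the robot as it stands. Calls block until the motion is done:
- robot.movep(position, orientation): joint-space move of the TCP to a pose.
- robot.move_straight(position, max_speed=0.15, attitude=None): straight line of the TCP; attitude=None keeps the orientation; max_speed is the mean speed in m/s.
- robot.movej(angles): joint-space move.
- robot.grip(opening, strength=None): finger opening in m; strength is the grip in N (None keeps the last); returns when the fingers have stopped.
- robot.sleep(seconds).
- robot.solve_ik(position, orientation): joint angles nearest the present ones, or None.
- robot.get_image(name): name is "scene" or "top"; returns a dict with "img" (384x512x3 uint8, red, green, blue), "camera_matrix" (3x3 intrinsics, pixels), "rvec" (rotation vector, rad) and "tvec" (3), from world to camera coordinates, as OpenCV has them. Camera axes: x right, y down, z forward; pixel columns grow to the right and rows downward; lengths in m; the calibration is good to about 2 mm. A picture is of the moment at which its call begins. There is no depth.
A pose or a line that the arm cannot do raises robot.IKError and nothing moves.
- robot.hand_in(): hands the job in, once; it reports no verdict.
Trained networks look in a picture, given as the dict that the camera call returned (one of the last four; its "shot" number tells which), for a name from the list of things; names that differ only in an ending like _2 or _b are one class to them, and where a whole thing is asked for, a point or a joint stands for the part that bears it (a point fixed in the world has none). Each returns a list of dicts, best first, with "confidence" (0 to 1); they miss things now and then, are a little off and sometimes report something else, mostly with a low value. They report only what shows in the picture. A call takes as long as a camera call. They do not tell look-alikes from the thing itself.
- robot.masks_of(picture, name): "region" (384x512 bool, what is visible of it) and "point" ([column, row] in pixels, amid what is visible of it).
- robot.pinpoint(picture, name): "point" ([column, row] in pixels: a listed point, or the origin of a listed thing).
Readings, each from a call of its own:
- robot.get_t(): time.
- robot.get_joints(): joint angles.
- robot.get_joint_vel(): joint speeds.
- robot.get_joint_efforts(): joint torques, N m.
- robot.get_ee_pos(): TCP position.
- robot.get_orientation(): TCP orientation.
- robot.get_ft_force(): force on the tool from outside, world axes, zero at the start.
- robot.get_ft_torque(): the same for the moment, N m.
- robot.get_grip_width(): finger opening in m.
Only numpy, scipy, OpenCV 4.12 (cv2) and the standard library are available. Lean on these libraries where they do the work, as an engineer would, in place of code of your own. Each camera call takes 0.05 s, during which the arm holds its last target.

TASK

The two square-section blanks in the carton were put in anyhow: each has one chamfered lead end and one end sawn off square. One blank at a time, try an end in the feed hole of the dowel jig, pushing it in at least as far as the step, where a square end stops dead and a chamfered end slips on into the throat; then rack that blank, turned end for end if need be, before you try the next. Rack them like the blank already in the middle of the rack: one in each side channel, lying on its floor, chamfered end home in the hole in the back board and square end out to hand; let go, and leave everything else on the bench where it is.

Things in the scene. Friction and masses are not known exactly. Their poses are not given: they have to be found in the camera images.
- carton: Divided cardboard carton on its side, fixed, 139 wide x 95 deep x 55 mm high, roofed, mouth facing the robot. Two stalls 62 wide, 38 high, 90 mm deep, middles at y = +33.5 and -33.5 mm, floor 12 mm above the bench. Origin on the bench at the middle of the mouth; x runs into the stalls, y across, z up. A blank lies in each stall, on its floor, about 60 to 70 mm of it sticking out.
- rack: Open-topped wooden rack, fixed, 208 wide x 99 deep mm. Three channels run in from its mouth (facing the robot), 32 wide between 28 mm battens 42 mm high, at y = +60, 0, -60 mm; floor 12 mm above the bench. At x = 75 mm the back board (40 mm high) has a 23 mm hole on each channel's axis, 24 mm above the bench. Middle one taken, side ones empty. Origin on the bench at the middle of the mouth; x in, y across, z up.
- jig: Dowel jig, fixed: dark wooden block 84 deep (x) x 100 wide (y) x 76 mm high on a 15 mm plywood board (170 x 140 mm, reaching 10 mm ahead of the block's front face); a plane iron on top (up to 122 mm above the bench) and a holdfast behind. Origin on the bench below the middle of the front face; x runs into the block, y across, z up. The bench between the robot and jig, carton and rack is clear.
- jig_mouth (a point): Centre of the feed hole's mouth in the block's front face, 53 mm above the bench; x runs level into the hole. Round, 38 mm in diameter and 30 mm deep, 3 mm lead-in; there a flat step narrows it to a 23 mm throat right through the block. A square end stops at the step, 30 mm in; a chamfered end enters the throat and wedges with its tip 38 to 44 mm in.
- blank_1: Plain pale wooden stick, 24 x 24 mm in section, 150 mm long, 40 to 80 g. One end is sawn off square; at the other the last 14 mm are chamfered all round to a cone, 24 mm down to a 10 mm flat. Origin at mid-length on its axis, x along the stick; the axes do not tell which end is chamfered. In the carton at the start.
- blank_2: Plain pale wooden stick, 24 x 24 mm in section, 150 mm long, 40 to 80 g. One end is sawn off square; at the other the last 14 mm are chamfered all round to a cone, 24 mm down to a 10 mm flat. Origin at mid-length on its axis, x along the stick; the axes do not tell which end is chamfered. In the carton at the start.
- blank_3: A blank of the same size and shape, loose, already racked in the middle channel: chamfered end in the hole of the back board (a chamfered end goes 5 to 13 mm into such a hole, a square end not at all), square end sticking out about 65 mm towards the robot. Origin at its middle. To be left alone.
- blank_1_end_p (a point): Middle of the end face of blank 1 that lies 75 mm along its +x. It may be the chamfered or the square end: that is not known beforehand and differs from blank to blank.
- blank_1_end_q (a point): Middle of the end face of blank 1 that lies 75 mm along its -x. It may be the chamfered or the square end: that is not known beforehand and differs from blank to blank.
- blank_2_end_p (a point): Middle of the end face of blank 2 that lies 75 mm along its +x. It may be the chamfered or the square end: that is not known beforehand and differs from blank to blank.
- blank_2_end_q (a point): Middle of the end face of blank 2 that lies 75 mm along its -x. It may be the chamfered or the square end: that is not known beforehand and differs from blank to blank.
- glue: White glue bottle, 60 mm in diameter, 150 mm high, standing loose beyond jig, carton and rack. Origin at the middle of its underside. Leave alone.
- mallet: Wooden joiner's mallet lying loose at the left, 300 mm long, head 150 x 75 x 60 mm. Origin on the bench near the middle of its length. Leave alone.
- drill: Grey cordless drill standing loose on its battery at the right, 200 mm high. Origin at the middle of its underside. Leave alone.
- try_square: Try square lying loose beyond jig, carton and rack, dark wooden stock 130 mm, steel blade 190 mm. Origin under the middle of the stock. Leave alone.
Things that resemble listed ones, but are neither listed nor needed, are in the scene too. Leave any purple look-alike of the blank_2 alone.

How it is judged:
By the outcome, as a careful person would: the job done as asked, in the order asked, and still so for the second after the job is handed in, with the robot touching nothing.
It also fails if it takes over 72 s, if anything falls off the work surface, if the arm or the gripper's body presses on something with over 40 N, if the wrist force passes 120 N, or if a joint passes its speed limit or range.

## Working session

There is one attempt and no reset: what is moved stays moved. The work goes in short steps, each a Python script; the robot and the scene stay as the last script left them, time stands still between calls to the robot, and variables do not carry over. Pictures are saved under pics/ and viewed, and the job is handed in when it is done.

```bash
ls; mkdir -p pics; python3 - <<'E'
from station import robot
import cv2,numpy as np
for n in("scene","top"):
    p=robot.get_image(n); cv2.imwrite(f"pics/{n}0.png",cv2.resize(p["img"][:,:,::-1],(800,600),interpolation=cv2.INTER_CUBIC))
    R=cv2.Rodrigues(p["rvec"])[0]; print(n,p["camera_matrix"].tolist(),(-R.T@p["tvec"].reshape(3)).round(3),R[2].round(3))
    for k in("carton","rack","jig","jig_mouth","blank_1","blank_1_end_p","blank_1_end_q","glue"):
        print(k,[(np.round(d["point"],1).tolist(),round(d["confidence"],2)) for d in robot.pinpoint(p,k)])
print(robot.get_t(),robot.get_orientation())
E
```

```text
pics
scene [[485.91507652403277, 0.0, 254.96853256196056], [0.0, 485.91507652403277, 192.45086859098797], [0.0, 0.0, 1.0]] [ 1.516 -1.246  1.206] [-0.482  0.641 -0.597]
carton [([207.0, 245.2], 0.69)]
rack [([294.8, 171.9], 0.59)]
jig [([260.1, 199.2], 0.83), ([204.1, 248.0], 0.64)]
jig_mouth [([260.3, 192.8], 0.59)]
blank_1 [([207.7, 198.0], 0.68), ([200.2, 242.9], 0.65), ([296.4, 164.1], 0.65), ([215.7, 234.7], 0.44)]
blank_1_end_p [([187.0, 238.2], 0.43)]
blank_1_end_q [([187.0, 238.2], 0.43)]
glue [([311.7, 205.1], 0.94)]
top [[431.4405211106886, 0.0, 258.5406285052111], [0.0, 431.4405211106886, 199.9961488835624], [0.0, 0.0, 1.0]] [0.444 0.    1.454] [ 0.11  -0.014 -0.994]
carton [([343.9, 205.1], 0.64), ([414.9, 226.8], 0.18)]
rack [([167.8, 204.4], 0.63)]
jig [([316.0, 150.5], 0.71), ([245.9, 202.3], 0.66)]
jig_mouth [([246.2, 203.3], 0.71), ([166.8, 203.4], 0.48)]
blank_1 [([281.6, 255.1], 0.75), ([167.6, 204.2], 0.71), ([336.1, 197.2], 0.47), ([414.7, 227.9], 0.41)]
blank_1_end_p [([356.7, 223.4], 0.7), ([337.3, 224.2], 0.66)]
blank_1_end_q [([356.7, 223.4], 0.7), ([337.3, 224.2], 0.66)]
glue [([214.3, 151.6], 0.56)]
0.9 [ 9.93631832e-01  1.12675563e-01  8.94652605e-06 -1.44388908e-05]
```

View pics/scene0.png

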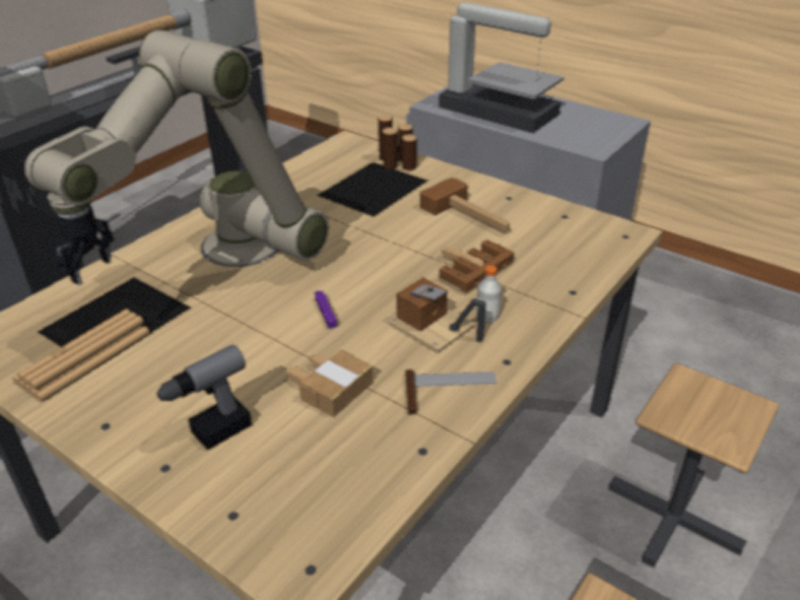

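View pics/top0.png

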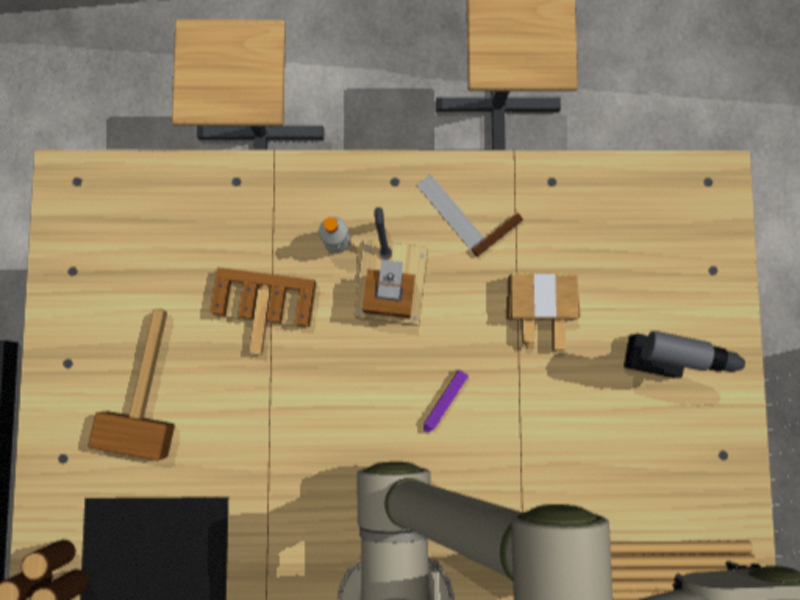

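The top view shows the rack on the left (~(262,300)), the jig in the centre (~(390,290)), the carton on the right (~(543,300)) with two blanks sticking out, and the purple decoy at (445,400). I'll fit poses next.

```bash
python3 - <<'E'
from station import robot
import cv2,numpy as np,pickle
P={}
for n in("scene","top"):
    p=robot.get_image(n)
    ims=[]
    P[n]=dict(img=p["img"],K=np.array(p["camera_matrix"]),rvec=np.array(p["rvec"]),tvec=np.array(p["tvec"]))
    P[n]["m"]={k:[(d["confidence"],d["region"],d["point"]) for d in robot.masks_of(p,k)] for k in("carton","rack","jig","blank_1")}
pickle.dump(P,open("P.pkl","wb"))
for n,(x0,y0,w,h) in dict(scene=(170,140,170,128),top=(125,140,264,100)).items():
    c=P[n]["img"][y0:y0+h,x0:x0+w,::-1]; s=800//w if n=="top" else 4.7
    cv2.imwrite(f"pics/{n}_c.png",cv2.resize(c,None,fx=s,fy=s,interpolation=cv2.INTER_CUBIC))
    for k,v in P[n]["m"].items(): print(n,k,[(round(a,2),int(b.sum()),np.round(c,1).tolist()) for a,b,c in v])
E
```

```text
scene carton [(0.82, 1306, [211.4, 246.1])]
scene rack [(0.82, 852, [302.9, 171.2])]
scene jig [(0.92, 1841, [274.2, 200.3])]
scene blank_1 [(0.61, 100, [187.9, 236.1]), (0.43, 195, [206.5, 199.9])]
top carton [(0.83, 1323, [347.5, 188.2]), (0.31, 1895, [90.0, 272.6])]
top rack [(0.91, 1817, [169.6, 192.8])]
top jig []
top blank_1 [(0.76, 183, [359.3, 210.0]), (0.7, 354, [166.3, 206.7]), (0.68, 145, [335.7, 209.8]), (0.6, 328, [281.7, 257.3])]
```

View pics/top_c.png

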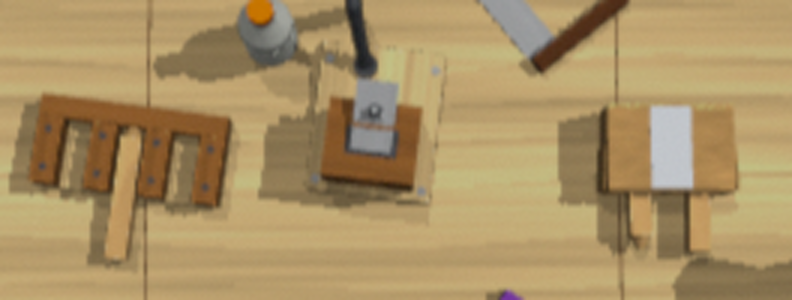

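View pics/scene_c.png

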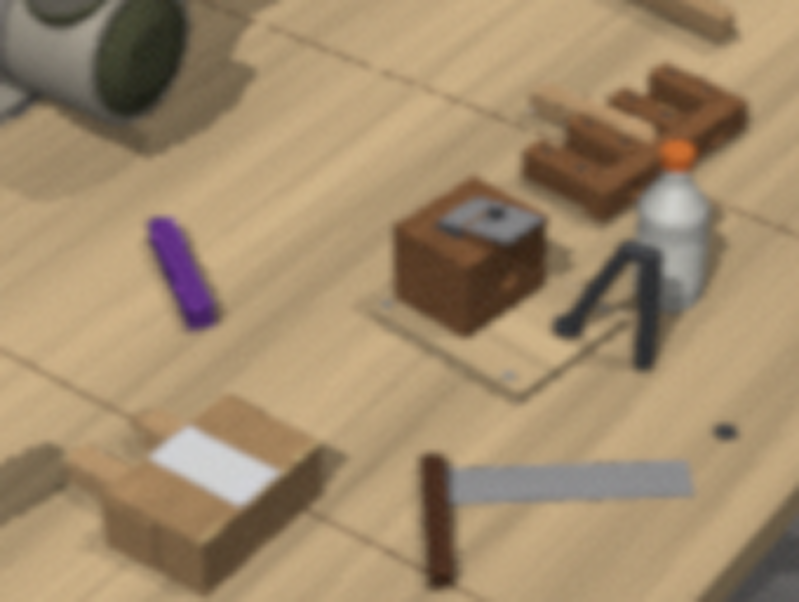

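```bash
cat > fit.py <<'E'
import cv2,numpy as np,pickle
from scipy.optimize import minimize
from scipy.ndimage import map_coordinates
def box(x0,x1,y0,y1,z0,z1):
    c=np.array([[x,y,z] for x in(x0,x1) for y in(y0,y1) for z in(z0,z1)],float)
    return c
def seg(a,b): return (np.array(a,float),np.array(b,float))
def top_rect(x0,x1,y0,y1,z): 
    p=[(x0,y0,z),(x1,y0,z),(x1,y1,z),(x0,y1,z)]
    return [seg(p[i],p[(i+1)%4]) for i in range(4)]
def jig(n):
    t=.091
    e=top_rect(0,.084,-.05,.05,t)
    if n=="scene": e+=[seg((.084,-.05,.015),(.084,-.05,t)),seg((.084,.05,.03),(.084,.05,t)),seg((0,-.05,.015),(0,-.05,t)),seg((0,-.05,.015),(.084,-.05,.015)),seg((.084,-.05,.015),(.084,.03,.015)),
                       seg((-.01,-.07,.015),(.16,-.07,.015))]
    else: e+=[seg((0,-.05,.015),(0,.05,.015)),seg((-.01,-.07,.015),(-.01,.07,.015)),seg((-.01,-.07,.015),(.16,-.07,.015)),seg((-.01,.07,.015),(.16,.07,.015))]
    return e
def rack(n):
    e=[]
    h=.042
    for a in(-.104,-.044,.016,.076):
        b=a+.028
        e+=[seg((0,a,h),(0,b,h)),seg((0,a,h),(.07,a,h)),seg((0,b,h),(.07,b,h))]
    e+=[seg((.099,-.104,.04),(.099,.104,.04))]
    for a in(-.06,.06): e+=[seg((.075,a-.016,.04),(.075,a+.016,.04))]
    return e
def carton(n):
    h=.055
    e=top_rect(0,.095,-.0695,.0695,h)
    if n=="scene": e+=[seg((.095,-.0695,0),(.095,-.0695,h)),seg((0,-.0695,0),(.095,-.0695,0)),seg((.095,-.0695,0),(.095,.0695,0)),seg((.095,.0695,0),(.095,.0695,h)),seg((0,-.0695,.0),(0,-.0695,h))]
    return e
def w(p,q):
    c,s=np.cos(q[2]),np.sin(q[2])
    return p@np.array([[c,s,0],[-s,c,0],[0,0,1]])+[q[0],q[1],0]
def proj(V,X): return cv2.projectPoints(np.ascontiguousarray(X,float).reshape(-1,1,3),V["rvec"],V["tvec"],V["K"],None)[0].reshape(-1,2)
def grad(img,s):
    g=cv2.GaussianBlur(img.astype(np.float32),(0,0),s)
    gx=cv2.Sobel(g,cv2.CV_32F,1,0)/8;gy=cv2.Sobel(g,cv2.CV_32F,0,1)/8
    return gx,gy
def score(q,model,Vs,G):
    tot=0
    for n,V in Vs.items():
        gx,gy=G[n]; s=0;L=0
        for a,b in model(n):
            k=max(6,int(np.linalg.norm(b-a)/.002)); t=np.linspace(.03,.97,k)[:,None]
            uv=proj(V,w(a+(b-a)*t,q)); d=uv[-1]-uv[0]; ln=np.hypot(*d); nn=np.array([-d[1],d[0]])/ln
            r=0
            v=[map_coordinates(gx[...,c],uv.T[::-1],order=1)*nn[0]+map_coordinates(gy[...,c],uv.T[::-1],order=1)*nn[1] for c in range(3)]
            v=np.sqrt(sum(x*x for x in v)); s+=np.minimum(v,25).mean()*ln; L+=ln
        tot+=s/L
    return -tot
def fit(model,q0,Vs,span=(.012,.012,.06)):
    q=np.array(q0,float)
    for s,f in((2.0,1),(1.0,.4),(.7,.2)):
        G={n:grad(V["img"],s) for n,V in Vs.items()}
        best=min((minimize(score,q+f*np.array(span)*d,args=(model,Vs,G),method="Nelder-Mead",options=dict(initial_simplex=q+f*np.array(span)*(np.array(d)+[[0,0,0],[.5,0,0],[0,.5,0],[0,0,.5]]),xatol=1e-4,fatol=1e-3)) for d in([0,0,0],[.7,0,0],[-.7,0,0],[0,.7,0],[0,-.7,0],[0,0,.7],[0,0,-.7])),key=lambda r:r.fun)
        q=best.x
    return q,best.fun
def unproj(V,uv,z):
    R=cv2.Rodrigues(V["rvec"])[0];c=-R.T@V["tvec"].reshape(3)
    d=R.T@np.linalg.inv(V["K"])@[uv[0],uv[1],1]
    return c+d*(z-c[2])/d[2]
def draw(V,items,x0,y0,ww,hh,s,fn):
    im=cv2.resize(V["img"][y0:y0+hh,x0:x0+ww,::-1],None,fx=s,fy=s,interpolation=cv2.INTER_CUBIC)
    for segs,q in items:
        for a,b in segs:
            uv=(proj(V,w(np.array([a,b]),q))-[x0,y0]+.5)*s
            cv2.line(im,*[tuple(map(int,u*8)) for u in uv],(255,255,0),1,cv2.LINE_AA,3)
    cv2.imwrite(fn,im)
E
cat > a.py <<'E'
from fit import *
P=pickle.load(open("P.pkl","rb")); T=P["top"]
def c(u,v): return (u/3+125,v/3+140)
def init(l,r,z):
    l=unproj(T,c(*l),z);r=unproj(T,c(*r),z);m=(l+r)/2; d=l-r
    return [m[0],m[1],np.arctan2(-d[0],d[1])]
I=dict(jig=init((323,178),(415,187),.091),rack=init((32,182),(218,205),.042),carton=init((602,190),(737,190),.055))
Q={}
for k,m in dict(jig=jig,rack=rack,carton=carton).items():
    print(k,np.round(I[k],4))
    for vs in(("top",),("scene",),("top","scene")):
        q,f=fit(m,I[k],{n:P[n] for n in vs}); print("  ",vs,np.round(q,4),round(f,2))
    Q[k]=q
pickle.dump(Q,open("Q.pkl","wb"))
for n,(x0,y0,ww,hh) in dict(scene=(170,140,170,128),top=(125,140,264,100)).items():
    draw(P[n],[(jig(n),Q["jig"]),(rack(n),Q["rack"]),(carton(n),Q["carton"])],x0,y0,ww,hh,3 if n=="top" else 4.7,f"pics/{n}_f.png")
E
python3 a.py
```

```text
jig [ 0.5922  0.0146 -0.0998]
   ('top',) [ 0.5908  0.0168 -0.0959] -14.65
   ('scene',) [ 0.5974  0.0195 -0.1134] -19.39
   ('top', 'scene') [ 0.5972  0.0171 -0.0966] -34.61
rack [ 0.5859  0.2818 -0.1255]
   ('top',) [ 0.5841  0.2836 -0.1278] -18.38
   ('scene',) [ 0.6101  0.285  -0.1531] -16.17
   ('top', 'scene') [ 0.5843  0.2847 -0.1249] -34.64
carton [ 0.5873 -0.3126 -0.0018]
   ('top',) [ 0.5861 -0.3136 -0.0564] -18.86
   ('scene',) [ 0.5886 -0.3113 -0.0297] -19.91
   ('top', 'scene') [ 0.5896 -0.3161  0.0236] -37.92
```

View pics/top_f.png

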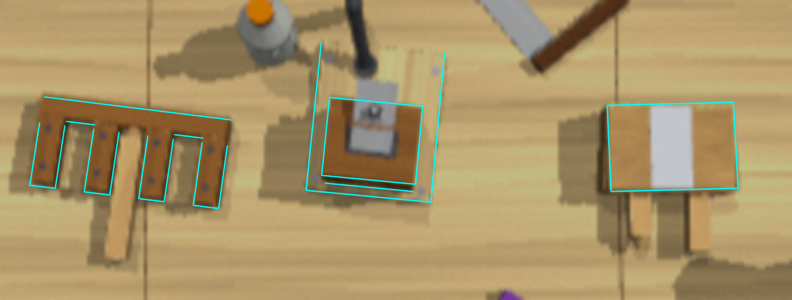

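View pics/scene_f.png

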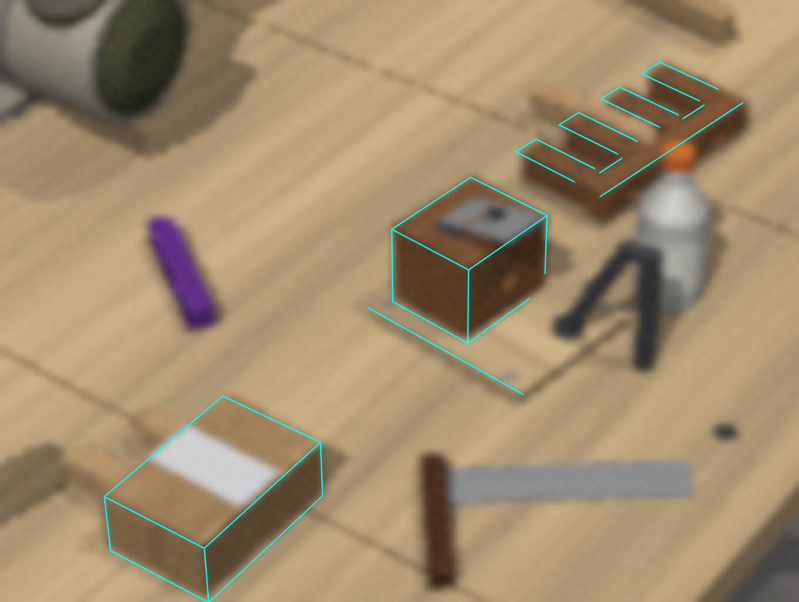

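```bash
cat > b.py <<'E'
from fit import *
import fit
P=pickle.load(open("P.pkl","rb"));Q=pickle.load(open("Q.pkl","rb"))
def mk(t,keep):
    def m(n):
        e=[(a.copy(),b.copy()) for a,b in jig(n)]
        for a,b in e:
            for p in(a,b):
                if abs(p[2]-.091)<1e-6:p[2]=t
        return e
    return m
for t in(.068,.072,.076,.080,.084,.088,.091):
    for vs in(("top",),("scene",)):
        q,f=fit.fit(mk(t,0),Q["jig"],{n:P[n] for n in vs}); print(t,vs,np.round(q,4),round(f,2))
for vs in(("top",),("scene",)):
  for q0 in (Q["rack"],Q["rack"]+[-.008,0,0],Q["rack"]+[.008,0,0],Q["rack"]+[0,.008,0]):
    q,f=fit.fit(rack,q0,{n:P[n] for n in vs},(.006,.006,.03)); print("rack",vs,np.round(q,4),round(f,2))
for n,r in dict(scene=[(235,165,100,75),(270,145,70,55),(180,215,70,60)],top=[(225,150,55,60),(128,165,85,65),(320,170,60,60)]).items():
    for i,(x,y,ww,hh) in enumerate(r):
        s=min(800/ww,600/hh)//1
        cv2.imwrite(f"pics/z_{n}{i}.png",cv2.resize(P[n]["img"][y:y+hh,x:x+ww,::-1],None,fx=s,fy=s,interpolation=cv2.INTER_CUBIC)); print(n,i,x,y,s)
E
python3 b.py
```

```text
0.068 ('top',) [ 0.5938  0.0152 -0.0171] -13.29
0.068 ('scene',) [ 0.5807  0.0473 -0.1445] -15.51
0.072 ('top',) [ 0.5884  0.0154 -0.017 ] -13.26
0.072 ('scene',) [ 0.5867  0.039  -0.1248] -16.14
0.076 ('top',) [ 0.5885  0.0153 -0.0154] -13.43
0.076 ('scene',) [ 0.5892  0.0366 -0.1405] -17.71
0.08 ('top',) [ 0.5885  0.0153 -0.0154] -13.6
0.08 ('scene',) [ 0.5903  0.0275 -0.1697] -18.06
0.084 ('top',) [ 0.5914  0.0171 -0.099 ] -14.7
0.084 ('scene',) [ 0.5928  0.0238 -0.1421] -18.78
0.088 ('top',) [ 0.5912  0.017  -0.0974] -14.68
0.088 ('scene',) [ 0.5967  0.0208 -0.1173] -19.25
0.091 ('top',) [ 0.5908  0.0168 -0.096 ] -14.65
0.091 ('scene',) [ 0.5974  0.0195 -0.1133] -19.39
rack ('top',) [ 0.5841  0.2836 -0.1278] -18.38
rack ('top',) [ 0.5841  0.2836 -0.1277] -18.38
rack ('top',) [ 0.5841  0.2836 -0.1278] -18.38
rack ('top',) [ 0.5841  0.2836 -0.1277] -18.38
rack ('scene',) [ 0.5864  0.2875 -0.1249] -17.02
rack ('scene',) [ 0.6101  0.285  -0.1531] -16.17
rack ('scene',) [ 0.6101  0.285  -0.153 ] -16.17
rack ('scene',) [ 0.5864  0.2874 -0.1249] -17.02
scene 0 235 165 8.0
scene 1 270 145 10.0
scene 2 180 215 10.0
top 0 225 150 10.0
top 1 128 165 9.0
top 2 320 170 10.0
```

View pics/z_top0.png

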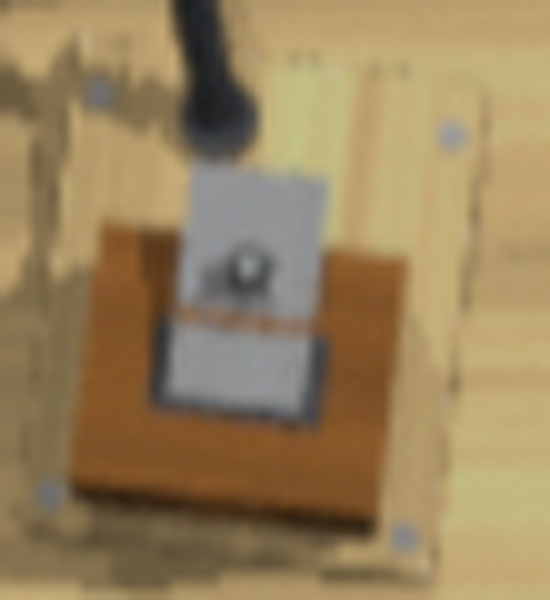

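View pics/z_top1.png

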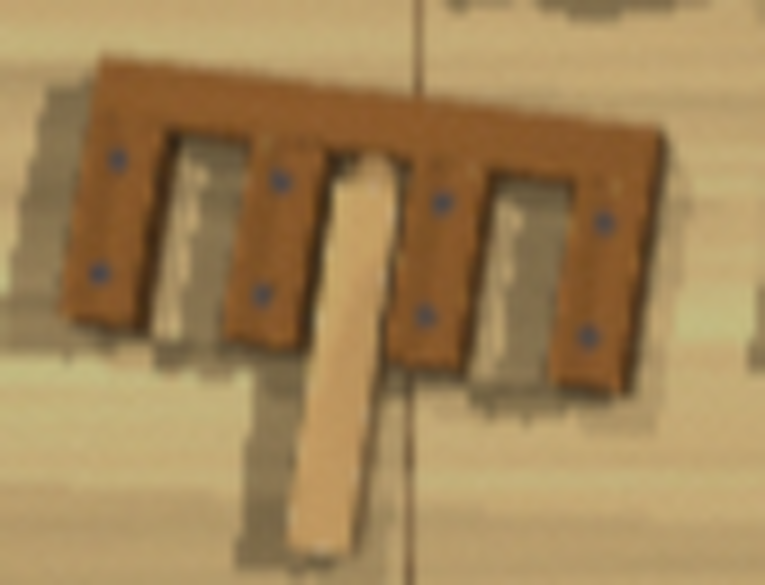

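View pics/z_top2.png

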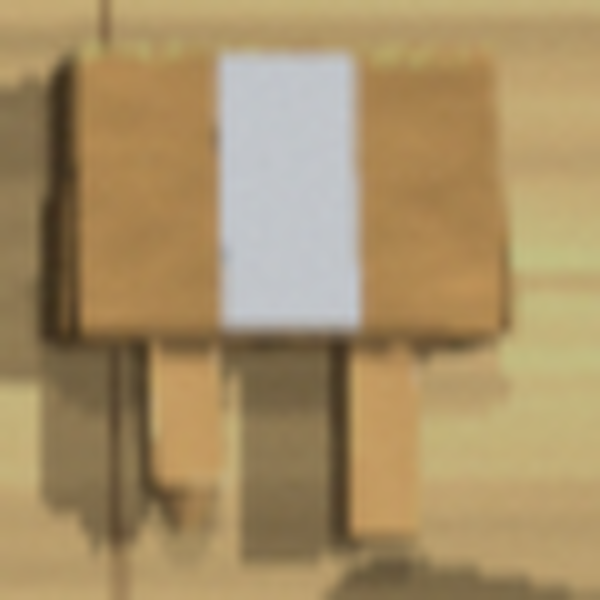

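View pics/z_scene0.png

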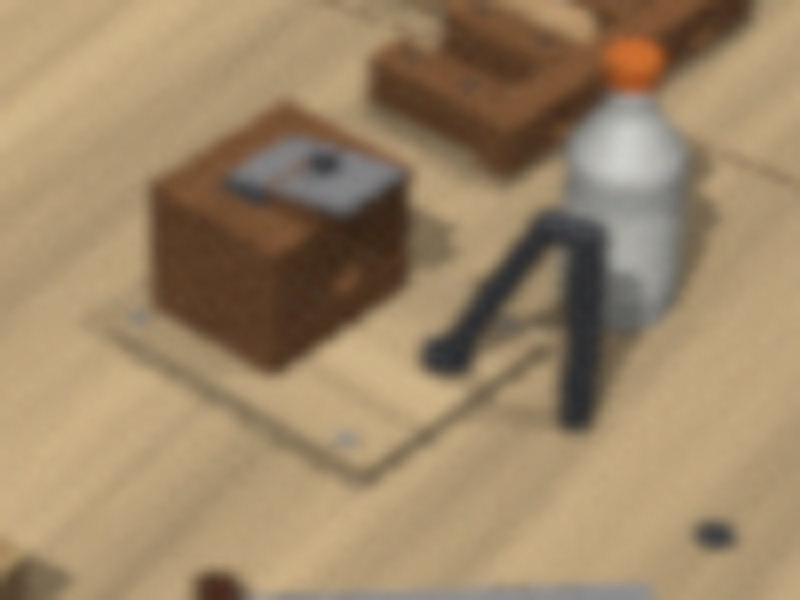

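View pics/z_scene2.png

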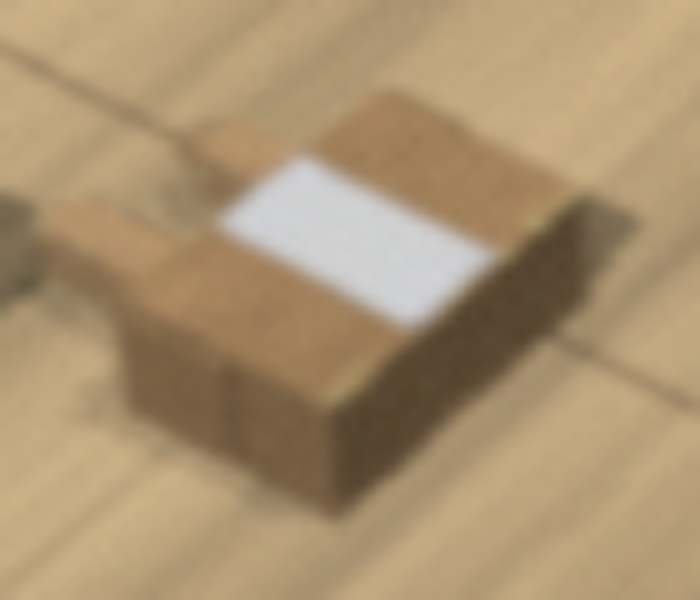

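Left blank's near end looks chamfered (zoom (185,505)), the right one's looks square (zoom (380,535)); the jig trial will confirm this. Now I'll fit the protruding blanks.

```bash
cat > c.py <<'E'
from fit import *
import fit
P=pickle.load(open("P.pkl","rb")); T=P["top"]
def c(u,v): return (u/10+320-.5,v/10+170-.5)
for nm,L,R,chm in (("left",(157,485),(216,487),True),("right",(352,535),(417,535),False)):
    l=unproj(T,c(*L),.036);r=unproj(T,c(*R),.036); m=(l+r)/2
    mod=lambda n: [seg((0,-.012,.036),(.045,-.012,.036)),seg((0,.012,.036),(.045,.012,.036))]+[seg((0,-.012,.036),(0,.012,.036))]
    q,f=fit.fit(mod,[m[0],m[1],0],{"top":T},(.004,.004,.06))
    print(nm,m.round(4),np.linalg.norm(l-r).round(4),q.round(4),f)
    draw(T,[(mod("top"),q)],320,170,60,60,10,f"pics/st_{nm}.png")
print(unproj(T,c(185,525),.024))
j=np.array([.5908,.0168,-.096]);r=np.array([.5841,.2836,-.1278]);
draw(T,[(jig("top"),j),(rack("top"),r)],128,150,160,80,5,"pics/st_jr.png")
p=lambda u,v:unproj(T,(u/800*512-.5,v/600*384-.5),.02)
print("purple",p(428,430),p(462,373))
E
python3 c.py
```

```text
left [ 0.5403 -0.2823  0.036 ] 0.0195 [ 0.5403 -0.2881  0.0558] -22.386106939037937
right [ 0.524  -0.3475  0.036 ] 0.0215 [ 0.5239 -0.3461 -0.0162] -17.56679740663274
[ 0.52813468 -0.28393286  0.024     ]
purple [ 0.35574241 -0.06801657  0.02      ] [ 0.47489228 -0.14106569  0.02      ]
```

View pics/st_jr.png

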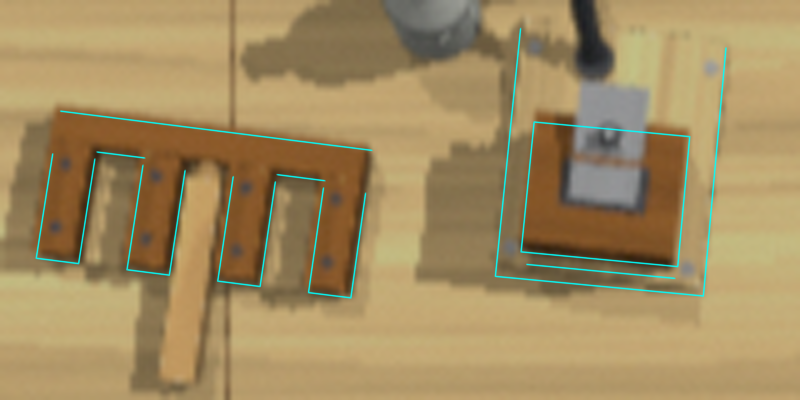

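View pics/st_right.png

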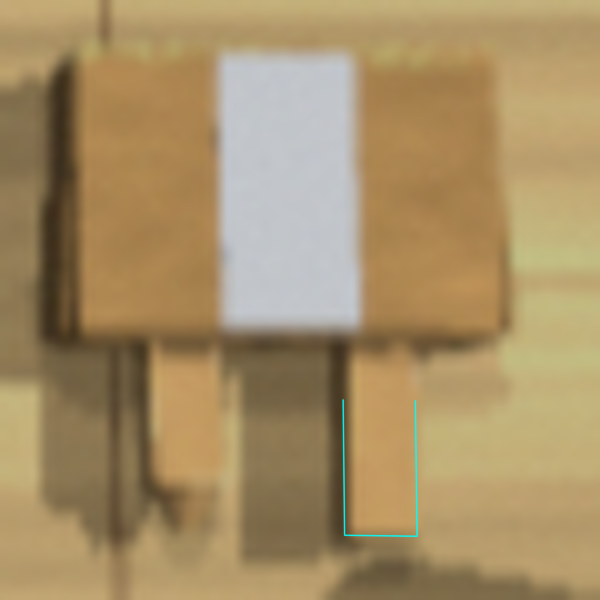

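View pics/st_left.png

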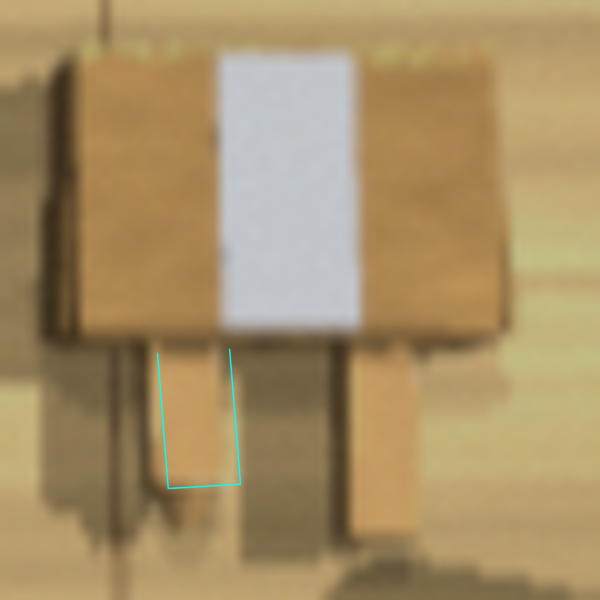

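```bash
python3 - <<'E'
from fit import *
P=pickle.load(open("P.pkl","rb")); T=P["top"]
c=lambda u,v,x,y,s:((u+.5)/s-.5+x,(v+.5)/s-.5+y)
for t in(.091,.076):
    k=[unproj(T,c(u,v,225,150,10),t) for u,v in((102,220),(405,257),(70,487),(378,525))]
    print(t,np.round(k,4).tolist())
    bl,br,fl,fr=k; print(np.linalg.norm(bl-br),np.linalg.norm(fl-fr),np.linalg.norm(bl-fl),np.linalg.norm(br-fr),"yaws",[np.arctan2(-(a-b)[0],(a-b)[1]).round(4) for a,b in((bl,br),(fl,fr))],[np.arctan2((a-b)[1],(a-b)[0]).round(4) for a,b in((bl,fl),(br,fr))], ((fl+fr)/2).round(4))
print("board",[unproj(T,c(u,v,225,150,10),.015).round(4).tolist() for u,v in((30,540),(430,578),(52,492),(405,538),(98,93),(452,134))])
for nm,ps in(("L",((183,350),(188,480))),("R",((382,350),(384,530)))):
    a,b=[unproj(T,c(u,v,320,170,10),.036) for u,v in ps]; d=a-b
    print(nm,a.round(4),b.round(4),np.arctan2(d[1],d[0]).round(3))
k=[unproj(T,c(u,v,320,170,10),.055) for u,v in((75,50),(492,52),(80,330),(505,328))];print("carton",np.round(k,4).tolist())
# rack screws & channel edges at z=.042
k=[unproj(T,c(u,v,128,165,9),.042) for u,v in((117,159),(99,272),(281,181),(263,294),(442,202),(424,316),(604,223),(588,337))];print(np.round(k,4).tolist())
k=np.array(k); print("axis yaw",[np.arctan2(*(k[2*i]-k[2*i+1])[[1,0]]).round(4) for i in range(4)], "cross",[np.arctan2(-(k[i]-k[i+6])[0],(k[i]-k[i+6])[1]).round(4) for i in(0,1)],np.linalg.norm(k[0]-k[6]),k[::2].mean(0),k[1::2].mean(0))
E
```

```text
0.091 [[0.6865, 0.0569, 0.091], [0.6745, -0.04, 0.091], [0.6005, 0.0668, 0.091], [0.5882, -0.031, 0.091]]
0.09769962343374138 0.09863748740188133 0.08656978077631687 0.08670908188111387 yaws [np.float64(-0.1239), np.float64(-0.1252)] [np.float64(-0.1148), np.float64(-0.104)] [0.5944 0.0179 0.091 ]
0.076 [[0.6892, 0.0575, 0.076], [0.677, -0.0405, 0.076], [0.6023, 0.0676, 0.076], [0.5898, -0.0314, 0.076]]
0.09877447904533704 0.09972266105067752 0.08752218991968627 0.08766302356441451 yaws [np.float64(-0.1239), np.float64(-0.1252)] [np.float64(-0.1148), np.float64(-0.104)] [0.596  0.0181 0.076 ]
board [[0.5914, 0.0839, 0.015], [0.5784, -0.0501, 0.015], [0.6076, 0.0766, 0.015], [0.5918, -0.0418, 0.015], [0.7437, 0.0616, 0.015], [0.7295, -0.0584, 0.015]]
L [ 0.5853 -0.2824  0.036 ] [ 0.5421 -0.2831  0.036 ] 0.015
R [ 0.5851 -0.3485  0.036 ] [ 0.5255 -0.3475  0.036 ] -0.017
carton [[0.6827, -0.2453, 0.055], [0.6819, -0.3831, 0.055], [0.59, -0.245, 0.055], [0.5904, -0.3845, 0.055]]
[[0.6598, 0.3692, 0.042], [0.6181, 0.3746, 0.042], [0.6516, 0.3091, 0.042], [0.61, 0.3147, 0.042], [0.6438, 0.2501, 0.042], [0.6018, 0.256, 0.042], [0.6359, 0.1908, 0.042], [0.594, 0.1961, 0.042]]
axis yaw [np.float64(-0.1296), np.float64(-0.1343), np.float64(-0.1376), np.float64(-0.1252)] cross [np.float64(-0.1332), np.float64(-0.1346)] 0.17993189713828955 [0.64778667 0.27980483 0.042     ] [0.60595455 0.28534495 0.042     ]
```

```bash
python3 - <<'E'
from fit import *
P=pickle.load(open("P.pkl","rb")); T=P["top"]
r=np.array([.5855,.2881,-.132]); j=np.array([.5925,.0180,-.118])
scr=[seg((x-.003,y,.042),(x+.003,y,.042)) for x in(.02,.062) for y in(-.09,-.03,.03,.09)]
draw(T,[(rack("top")+scr,r)],128,165,85,65,9,"pics/r2.png")
draw(T,[(jig("top"),j)],225,150,55,60,10,"pics/j2.png")
draw(P["scene"],[(rack("scene")+scr,r),(jig("scene"),j)],240,145,90,75,8,"pics/rj2.png")
E
```

```text
(no output)
```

View pics/r2.png

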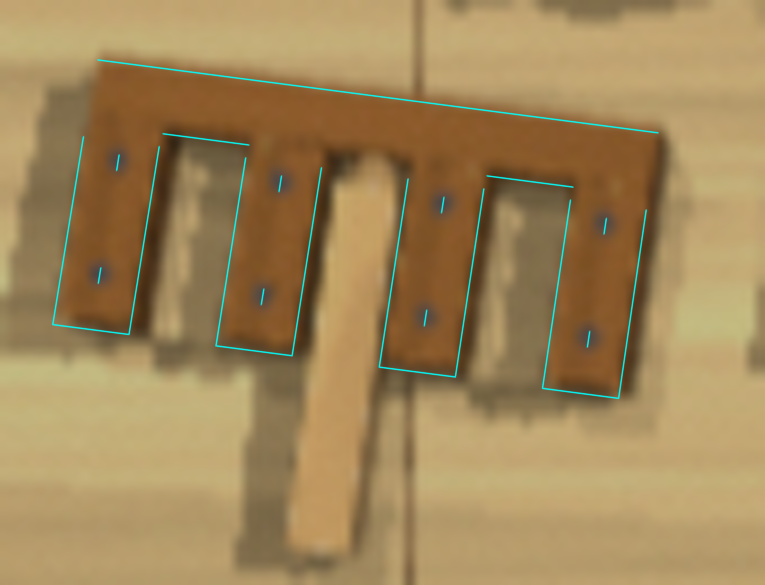

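View pics/j2.png

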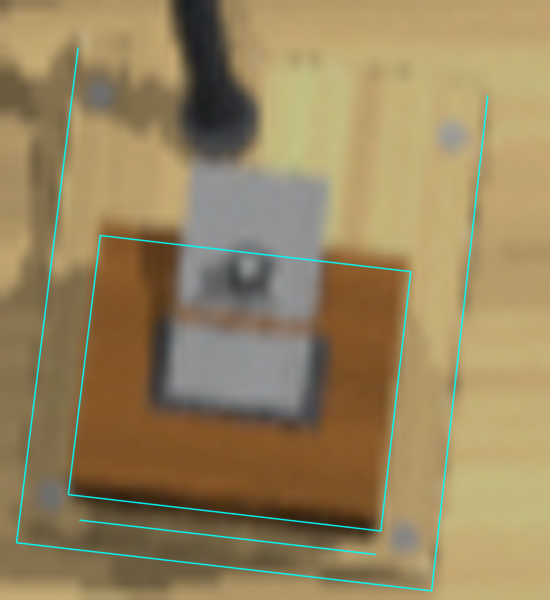

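View pics/rj2.png

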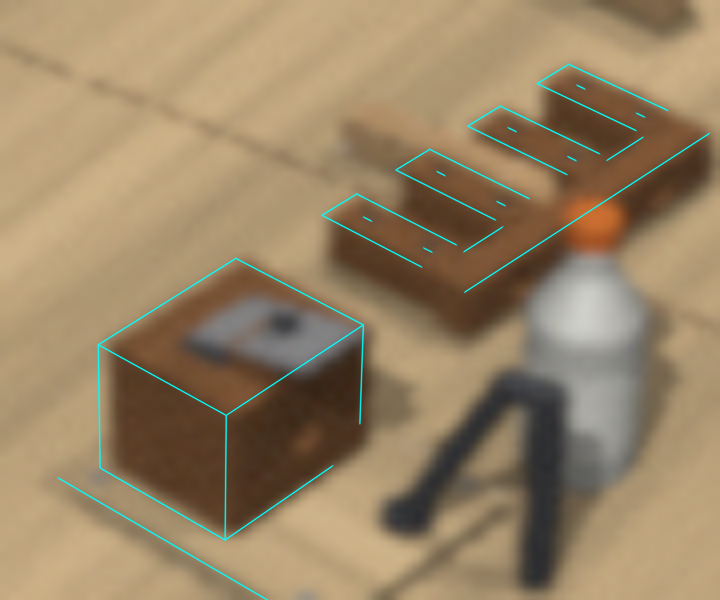

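```bash
cat > h.py <<'E'
from station import robot
import numpy as np,cv2,pickle
from fit import *
def q(yaw): return [np.cos(yaw/2),np.sin(yaw/2),0,0]
def fr(pose,x,y):  # local -> world xy
    c,s=np.cos(pose[2]),np.sin(pose[2]); return np.array([pose[0]+c*x-s*y,pose[1]+s*x+c*y])
JIG=np.array([.5925,.0178,-.112]); RACK=np.array([.5855,.2855,-.132])
def st(m=""): print(m,round(robot.get_t(),2),np.round(robot.get_ee_pos(),4),np.round(robot.get_ft_force(),1),round(robot.get_grip_width(),4))
def shot(n,fn,box=None,s=4):
    p=robot.get_image(n); V=dict(img=p["img"],K=np.array(p["camera_matrix"]),rvec=np.array(p["rvec"]),tvec=np.array(p["tvec"]))
    pickle.dump(V,open(fn.replace("pics/","").replace("png","pkl"),"wb"))
    x,y,w_,h_=box or (0,0,512,384)
    cv2.imwrite(fn,cv2.resize(V["img"][y:y+h_,x:x+w_,::-1],None,fx=s,fy=s,interpolation=cv2.INTER_CUBIC)); return V
E
python3 - <<'E'
from h import *
robot.grip(.055,30)
y=-.017
robot.movep([.558,-.348,.12],q(y)); st("above")
robot.move_straight([.558,-.348,.006],.15)
st("down"); robot.grip(.0,60); st("gripped")
robot.move_straight([.558,-.348,.012],.1)
robot.move_straight([.425,-.346,.014],.2)
robot.move_straight([.425,-.346,.12],.3); st("lifted")
shot("scene","pics/s1.png",(150,120,200,150),4)
E
```

```text
above 3.58 [ 0.5575 -0.349   0.1203] [-0.1  0.1  0.5] 0.055
down 4.49 [ 0.5584 -0.3485  0.007 ] [-0.6 -0.9  0.2] 0.0549
gripped 4.88 [ 0.5583 -0.3482  0.0069] [-1.2  1.6  5.6] 0.023
lifted 6.44 [ 0.4258 -0.3459  0.1204] [-0.3  0.6 -1.4] 0.0227
```

```bash
python3 - <<'E'
from h import *
p=fr(JIG,-.131,0)
robot.movep([*p,.12],q(JIG[2])); robot.move_straight([*p,.036],.2); st("pre"); print(p)
shot("top","pics/t2.png",(205,150,80,100),6)
shot("scene","pics/s2.png",(190,140,110,85),7)
E
```

```text
pre 8.47 [0.4628 0.0319 0.0364] [1.4 0.  0.3] 0.0233
[0.46232077 0.03244134]
```

View pics/t2.png

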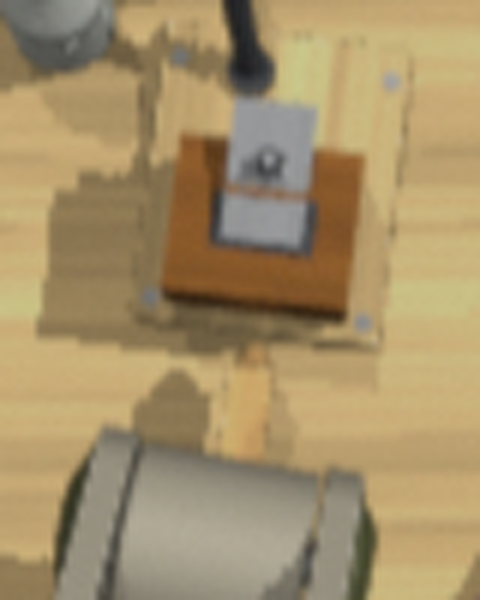

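View pics/s2.png

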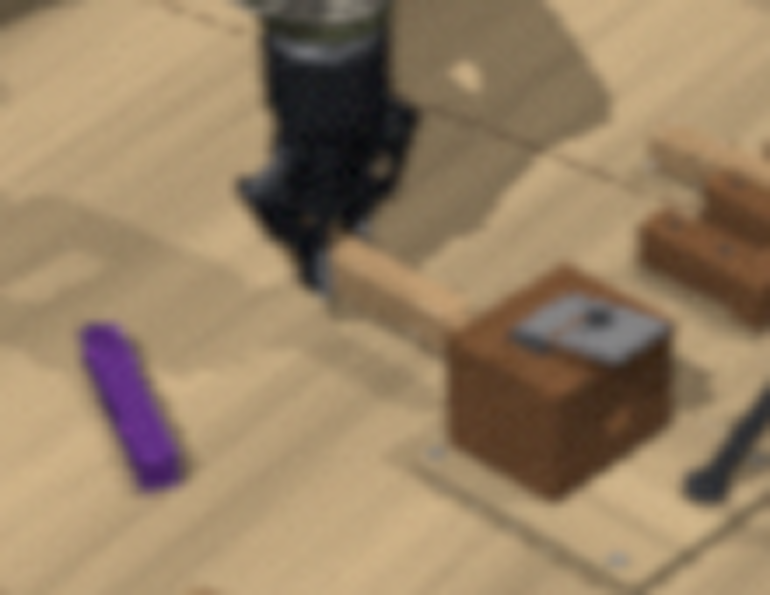

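```bash
python3 - <<'E'
from h import *
V=pickle.load(open("t2.pkl","rb"))
c=lambda u,v:((u+.5)/6-.5+205,(v+.5)/6-.5+150)
l,r=[unproj(V,c(*k),.091) for k in((163,296),(346,317))]; print(l,r,(l+r)/2,np.linalg.norm(l-r))
for k,z in(((252,348),.053),((249,382),.065),((243,455),.065)):
    x=unproj(V,c(*k),z); d=x[:2]-JIG[:2]; a=JIG[2]; print(x.round(4),"local",(np.array([np.cos(a)*d[0]+np.sin(a)*d[1],-np.sin(a)*d[0]+np.cos(a)*d[1]])).round(4))
E
```

```text
[0.59839725 0.06619611 0.091     ] [ 0.58704226 -0.03070364  0.091     ] [0.59271975 0.01774623 0.091     ] 0.0975627819007707
[0.5742 0.0196 0.053 ] local [-0.0184 -0.0003]
[0.5547 0.0211 0.065 ] local [-0.0379 -0.001 ]
[0.5154 0.0243 0.065 ] local [-0.0773 -0.0022]
```

The chamfered tip sits at (252,348) in the top crop, and I measure it within 1 mm of the hole axis. Pushing in now.

```bash
cat >> h.py <<'E'
def push(pose,y0,x0,x1,z,step=.004,lim=12,att=None):
    """advance the grip along local x from x0 to x1; stops on force along -x"""
    ax=np.array([np.cos(pose[2]),np.sin(pose[2]),0]); f0=np.array(robot.get_ft_force())@ax
    x=x0
    while x<x1-1e-6:
        x=min(x+step,x1); p=fr(pose,x,y0); robot.move_straight([*p,z],.06)
        f=np.array(robot.get_ft_force()); e=np.array(robot.get_ee_pos())
        a=(e[:2]-pose[:2])@ax[:2]; print(f"{x:.4f} act {a:.4f} z {e[2]:.4f} F {np.round(f,1)} ax {f@ax-f0:.1f}")
        if f@ax-f0<-lim: return x,a
    return x,a
E
python3 - <<'E'
from h import *
p=fr(JIG,-.104,0); robot.move_straight([*p,.036],.06); st("in 12")
print(push(JIG,0,-.104,-.06,.036)); st()
shot("top","pics/t3.png",(205,150,80,100),6)
E
```

```text
in 12 9.18 [0.489  0.0295 0.0359] [-0.4 -0.7 -0.7] 0.0229
-0.1000 act -0.0999 z 0.0360 F [ 0.5  0.6 -1.9] ax 0.7
-0.0960 act -0.0958 z 0.0360 F [-0.4  0.1 -1. ] ax -0.1
-0.0920 act -0.0918 z 0.0360 F [ 0.   0.  -0.2] ax 0.3
-0.0880 act -0.0878 z 0.0360 F [-0.6  0.4 -0.2] ax -0.4
-0.0840 act -0.0838 z 0.0360 F [ 0.   0.2 -0.8] ax 0.3
-0.0800 act -0.0798 z 0.0360 F [ 0.3  0.5 -0.8] ax 0.6
-0.0760 act -0.0758 z 0.0360 F [-0.2  0.2  0.2] ax 0.0
-0.0720 act -0.0718 z 0.0360 F [ 0.1  0.1 -0. ] ax 0.4
-0.0680 act -0.0680 z 0.0359 F [ 0.3  2.1 -0.8] ax 0.3
-0.0640 act -0.0661 z 0.0356 F [-8.2  5.4  3.5] ax -8.5
-0.0600 act -0.0658 z 0.0348 F [-21.8   3.3   6.2] ax -21.8
(-0.06, np.float64(-0.06578401135439228))
 11.93 [0.5272 0.0257 0.0348] [-21.8   3.3   6.2] 0.0235
```

View pics/t3.png

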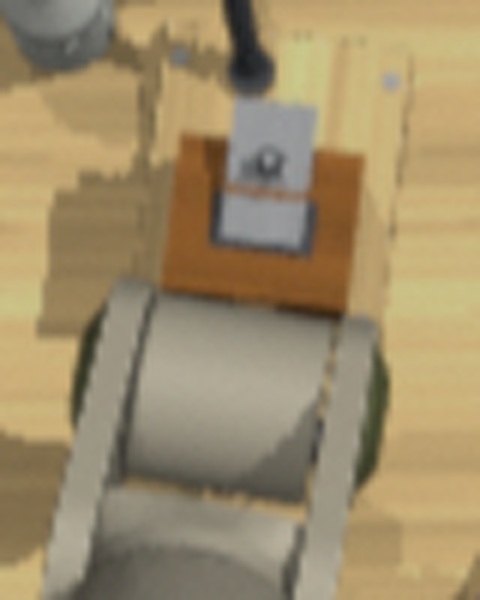

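It ran past the step depth (30 mm) with no force and wedged roughly 45 mm in, so this is the chamfered end. Next I'll rack it in the left channel with that end leading.

```bash
python3 - <<'E'
from h import *
p=fr(JIG,-.105,0); robot.move_straight([*p,.036],.12)
p=fr(JIG,-.150,0); robot.move_straight([*p,.05],.25); st("out")
p=fr(RACK,-.130,.06); robot.movep([*p,.09],q(RACK[2])); robot.move_straight([*p,.0095],.2); st("prerack"); print(p)
shot("top","pics/t4.png",(115,165,110,85),7)
E
```

```text
out 12.84 [0.4442 0.0344 0.0505] [ 0.3 -0.  -1.1] 0.0229
prerack 14.64 [0.4653 0.3617 0.0102] [-0.3  1.   0.1] 0.023
[0.46452794 0.36208825]
```

View pics/t4.png

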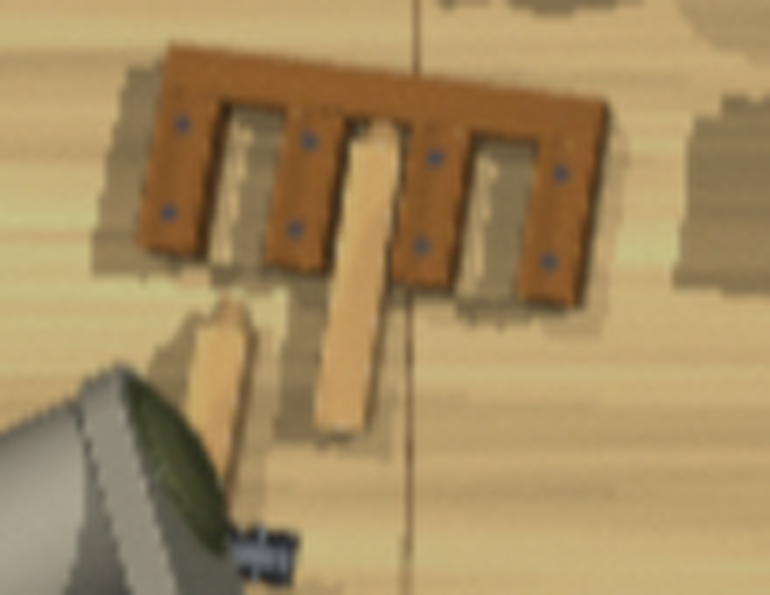

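```bash
python3 - <<'E'
from h import *
V=pickle.load(open("t4.pkl","rb"))
c=lambda u,v:((u+.5)/7-.5+115,(v+.5)/7-.5+165)
def loc(k,z):
    x=unproj(V,c(*k),z); d=x[:2]-RACK[:2]; a=RACK[2]; return (np.array([np.cos(a)*d[0]+np.sin(a)*d[1],-np.sin(a)*d[0]+np.cos(a)*d[1]])).round(4)
print("tip",loc((232,303),.0255),"axis",loc((221,345),.0375),loc((207,440),.0375))
print("batten L out/in, mid",loc((138,245),.042),loc((192,256),.042),loc((266,262),.042),"mid right",loc((323,271),.042),"b3",loc((392,282),.042),loc((450,289),.042),"b4",loc((519,297),.042),loc((575,304),.042))
print("st3",loc((340,432),.036),loc((374,140),.036))
a,b=fr(RACK,0,.06-.016),fr(RACK,0,.06+.016)
segs=[seg((-.02,.06+s,.042),(.075,.06+s,.042)) for s in(-.016,.016)]+[seg((-.02,.06,.024),(.075,.06,.024))]+[seg((-.02,-.06+s,.042),(.075,-.06+s,.042)) for s in(-.016,.016)]
draw(V,[(segs,RACK)],115,165,110,85,7,"pics/t4d.png")
E
```

```text
tip [-0.0171  0.0603] axis [-0.038   0.0593] [-0.0828  0.0588]
batten L out/in, mid [0.0032 0.1039] [0.0013 0.0781] [0.003  0.0434] mid right [0.0023 0.0163] b3 [ 0.0013 -0.0164] [ 0.0016 -0.0438] b4 [ 0.0021 -0.0763] [ 0.0022 -0.1028]
st3 [-0.0711 -0.0018] [0.0674 0.0034]
```

View pics/t4d.png

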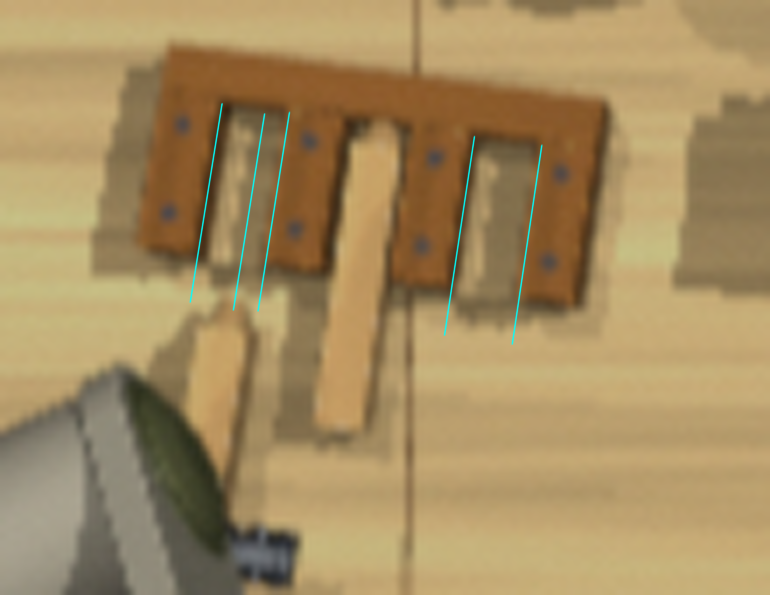

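Tip at (232,303) is on the left channel's axis to about 1 mm, so I'll slide it home.

```bash
python3 - <<'E'
from h import *
p=fr(RACK,-.045,.06); robot.move_straight([*p,.0085],.1); st("mid")
print(push(RACK,.06,-.045,-.012,.008,step=.003,lim=10)); st()
shot("top","pics/t5.png",(115,165,110,85),7)
shot("scene","pics/s5.png",(240,120,110,85),7)
E
```

```text
mid 15.69 [0.5483 0.351  0.0085] [-0.1  0.4 -1.2] 0.0228
-0.0420 act -0.0421 z 0.0081 F [-0.4 -0.2 -1.5] ax -0.3
-0.0390 act -0.0389 z 0.0080 F [-0.1  0.5 -0.6] ax -0.1
-0.0360 act -0.0358 z 0.0080 F [-0.1  0.4 -1.5] ax -0.0
-0.0330 act -0.0328 z 0.0080 F [-0.1  0.1 -1.2] ax -0.0
-0.0300 act -0.0299 z 0.0079 F [-0.1  0.8 -1.3] ax -0.1
-0.0270 act -0.0274 z 0.0076 F [-2.4  2.9 -2. ] ax -2.6
-0.0240 act -0.0254 z 0.0073 F [-4.4  5.8 -3.7] ax -5.0
-0.0210 act -0.0239 z 0.0070 F [-10.1   8.2  -3.4] ax -10.9
(-0.02099999999999999, np.float64(-0.023873091431500647))
 17.69 [0.5698 0.349  0.007 ] [-10.1   8.2  -3.4] 0.0227
```

View pics/t5.png

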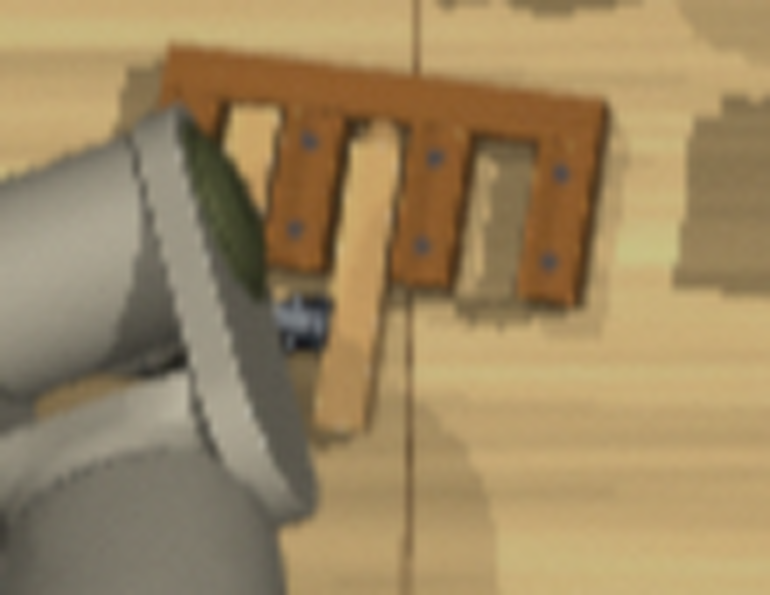

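View pics/s5.png

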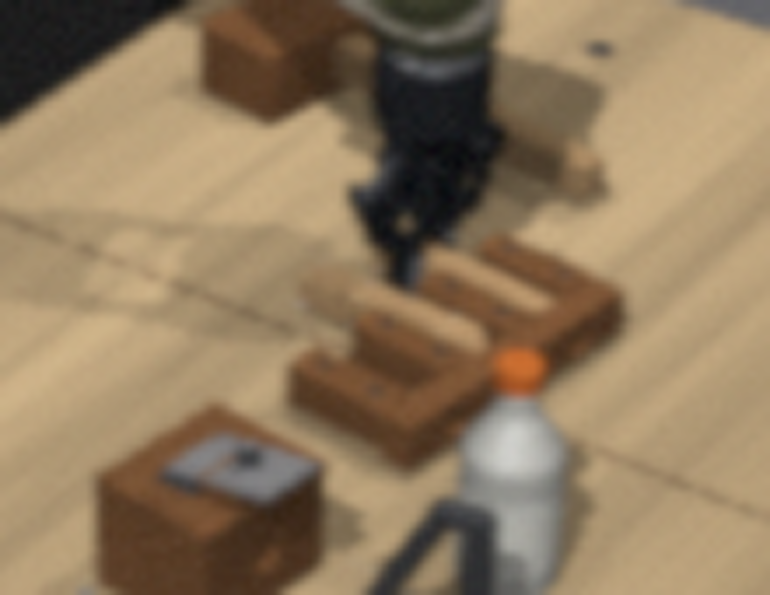

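```bash
python3 - <<'E'
from h import *
robot.grip(.036,30); st("open")
p=robot.get_ee_pos(); robot.move_straight([p[0],p[1],.10],.2)
robot.movep([.50,-.05,.20],q(-.05)); st()
shot("top","pics/t6.png",(115,165,110,85),7)
shot("scene","pics/s6.png",(240,120,110,85),7)
E
```

```text
open 18.07 [0.5733 0.3475 0.0085] [ 1.   1.  -0.5] 0.036
 20.23 [ 0.5002 -0.0494  0.1997] [ 0.4 -0.   0.3] 0.0359
```

View pics/t6.png

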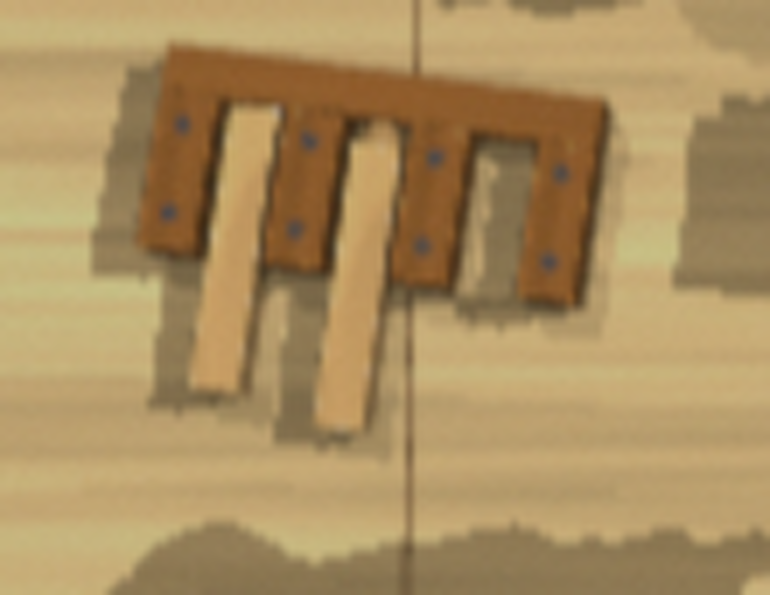

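View pics/s6.png

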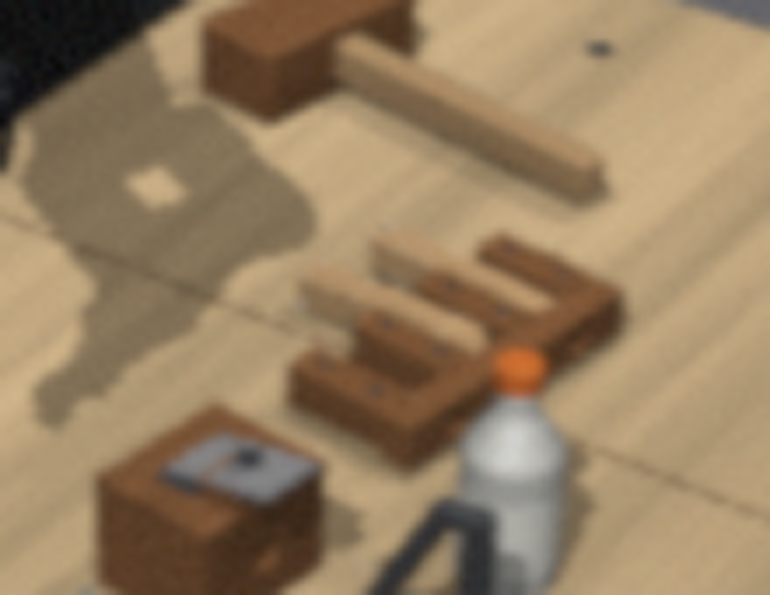

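Top (215,390) and scene views show blank one lying in the left channel, parallel to the middle blank. Next: the left carton blank, gripped higher so it can be regrasped from the bench.

```bash
python3 - <<'E'
from h import *
robot.grip(.055,30)
robot.movep([.565,-.2828,.12],q(.01)); st("above")
robot.move_straight([.565,-.2828,.015],.15)
st("down"); robot.grip(.0,60); st("gripped")
robot.move_straight([.565,-.2828,.021],.1)
robot.move_straight([.430,-.284,.023],.2)
robot.move_straight([.430,-.284,.12],.3); st("lifted")
p=fr(JIG,-.131,0)
robot.movep([*p,.12],q(JIG[2])); robot.move_straight([*p,.045],.2); st("pre")
shot("top","pics/t7.png",(205,150,80,100),6)
shot("scene","pics/s7.png",(190,140,110,85),7)
E
```

```text
above 21.65 [ 0.5652 -0.2817  0.1206] [-0.9 -0.7  0.9] 0.0551
down 22.5 [ 0.5656 -0.2828  0.0162] [-0.1 -0.2 -0.1] 0.055
gripped 22.88 [ 0.5653 -0.283   0.016 ] [-1.5  1.1  6.2] 0.0225
lifted 24.43 [ 0.4309 -0.2839  0.1205] [-0.4 -0.8 -0.4] 0.0227
pre 26.17 [0.4628 0.0317 0.0454] [-0.2  0.5 -0.1] 0.0226
```

View pics/t7.png

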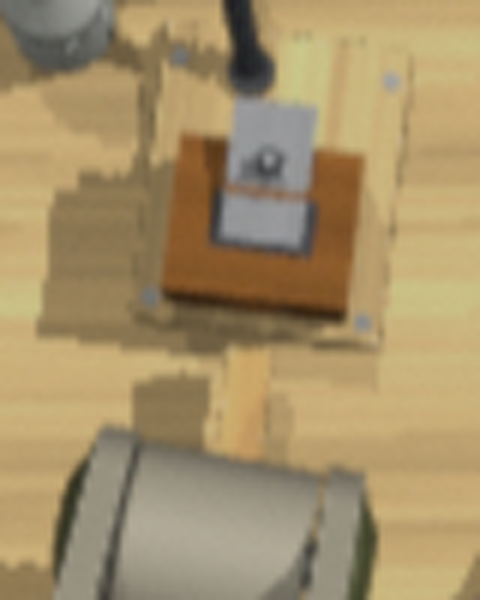

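View pics/s7.png

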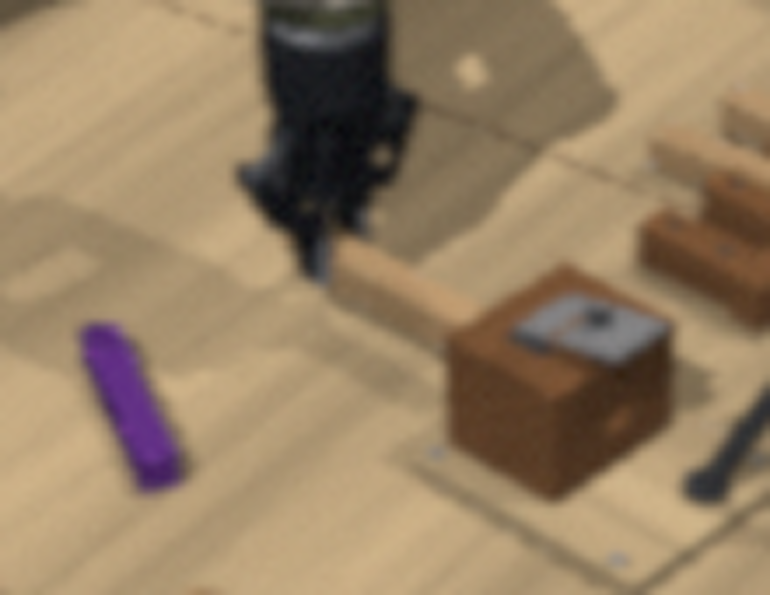

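Square end confirmed in view (end at (249,347)), within about 1 mm of the axis. Trying it.

```bash
python3 - <<'E'
from h import *
p=fr(JIG,-.118,.001); robot.move_straight([*p,.045],.08); st()
print(push(JIG,.001,-.118,-.06,.045,step=.003,lim=12)); st()
E
```

```text
26.58 [0.4757 0.0319 0.0455] [ 0.2 -0.2  0.3] 0.0227
-0.1150 act -0.1150 z 0.0451 F [-0.2 -0.3 -0.9] ax -0.4
-0.1120 act -0.1119 z 0.0450 F [-0.8  0.1 -0.9] ax -1.0
-0.1090 act -0.1088 z 0.0450 F [-0.5  0.2 -0.7] ax -0.8
-0.1060 act -0.1059 z 0.0450 F [ 0.3 -0.   0.5] ax 0.1
-0.1030 act -0.1028 z 0.0450 F [-0.3 -0.  -0.7] ax -0.5
-0.1000 act -0.0998 z 0.0450 F [ 1.  -0.1 -0.9] ax 0.7
-0.0970 act -0.0968 z 0.0450 F [ 0.5 -0.2 -0.4] ax 0.3
-0.0940 act -0.0938 z 0.0450 F [-0.5  0.2  0. ] ax -0.8
-0.0910 act -0.0908 z 0.0450 F [-0.1  0.2 -0.2] ax -0.3
-0.0880 act -0.0878 z 0.0450 F [ 0.7  0.1 -0.8] ax 0.5
-0.0850 act -0.0848 z 0.0450 F [-1.  -0.3  0.1] ax -1.2
-0.0820 act -0.0818 z 0.0450 F [-0.3  0.8 -1.3] ax -0.6
-0.0790 act -0.0788 z 0.0450 F [ 0.5  0.1 -0.6] ax 0.2
-0.0760 act -0.0762 z 0.0449 F [-1.5  0.7 -0.4] ax -1.8
-0.0730 act -0.0760 z 0.0444 F [-13.2   1.2   5.3] ax -13.5
(-0.07299999999999995, np.float64(-0.07601007816554872))
 30.33 [0.5171 0.0275 0.0444] [-13.2   1.2   5.3] 0.0232
```

It stopped dead about 10 mm shallower than the chamfered one, so this is a square end on the step. I'll lay it on the bench, regrasp the square end and turn it.

```bash
python3 - <<'E'
from h import *
p=fr(JIG,-.105,.001); robot.move_straight([*p,.045],.15)
p=fr(JIG,-.160,.001); robot.move_straight([*p,.06],.25); st("out")
robot.movep([.40,.13,.06],q(0)); robot.move_straight([.40,.13,.010],.15); robot.move_straight([.40,.13,.0045],.04); st("bench")
robot.grip(.045,30); robot.move_straight([.40,.13,.08],.25)
print(robot.get_joints(), robot.solve_ik([.47,.13,.15],q(np.pi-.13)))
shot("top","pics/t8.png",(185,165,110,85),7)
E
```

```text
out 31.07 [0.4346 0.0365 0.0605] [ 0.6  0.4 -0.2] 0.0224
bench 32.33 [0.4002 0.1299 0.0048] [-0.5  0.8 -1.2] 0.0224
[ 3.11791626e-02  3.57560905e-01  1.86788497e+00 -8.98351691e-06
  9.14667855e-01  1.60183911e+00] [ 2.65017202e-02  3.54021128e-01  1.59893677e+00 -4.44089210e-16
  1.18863476e+00 -1.41429461e+00]
```

View pics/t8.png

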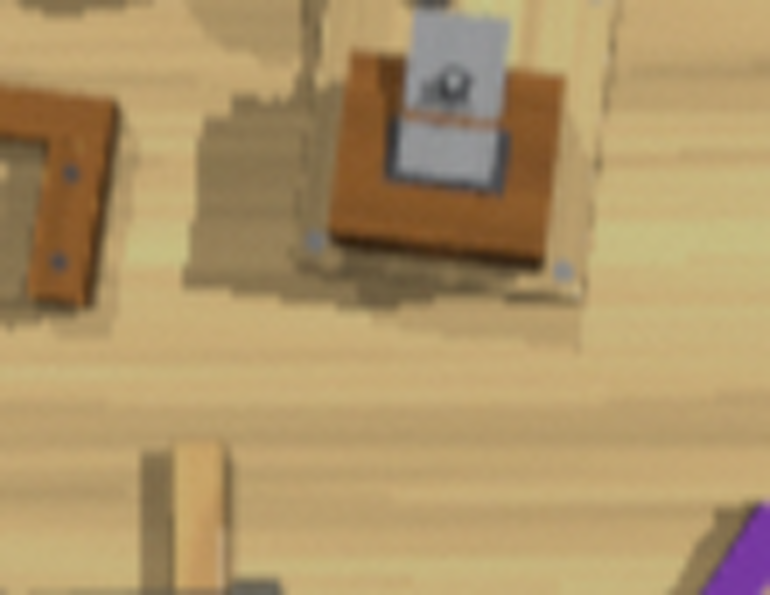

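```bash
python3 - <<'E'
from h import *
V=pickle.load(open("t8.pkl","rb")); e=unproj(V,((199+.5)/7-.5+185,(443+.5)/7-.5+165),.024); print(e)
x=e[0]-.034
robot.move_straight([x,.13,.07],.25); robot.move_straight([x,.13,.0045],.2); st("down")
robot.grip(0,60); st("grip"); robot.move_straight([x,.13,.12],.3)
p=fr(RACK,-.130,-.06); print(p)
robot.movep([*p,.12],q(np.pi+RACK[2])); robot.move_straight([*p,.0175],.2); st("prerack")
shot("top","pics/t9.png",(115,165,110,85),7)
shot("scene","pics/s9.png",(240,120,110,85),7)
E
```

```text
[0.5097486  0.13105572 0.024     ]
down 34.1 [0.4752 0.1301 0.0048] [ 0.5 -0.1  0.1] 0.0449
grip 34.42 [0.4763 0.1301 0.006 ] [-1.2 -0.5  5.5] 0.0225
[0.4487339  0.24313217]
prerack 37.98 [0.4493 0.2433 0.0182] [0.5 0.3 0.4] 0.0227
```

View pics/t9.png

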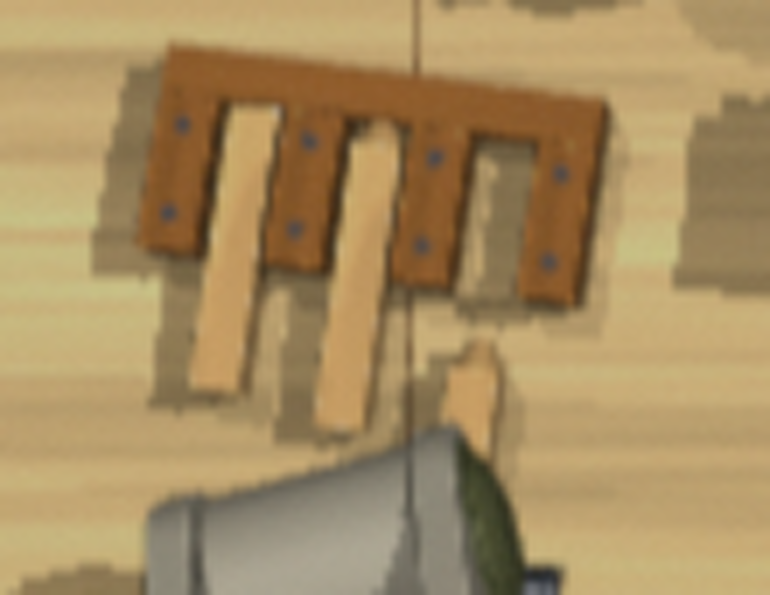

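View pics/s9.png

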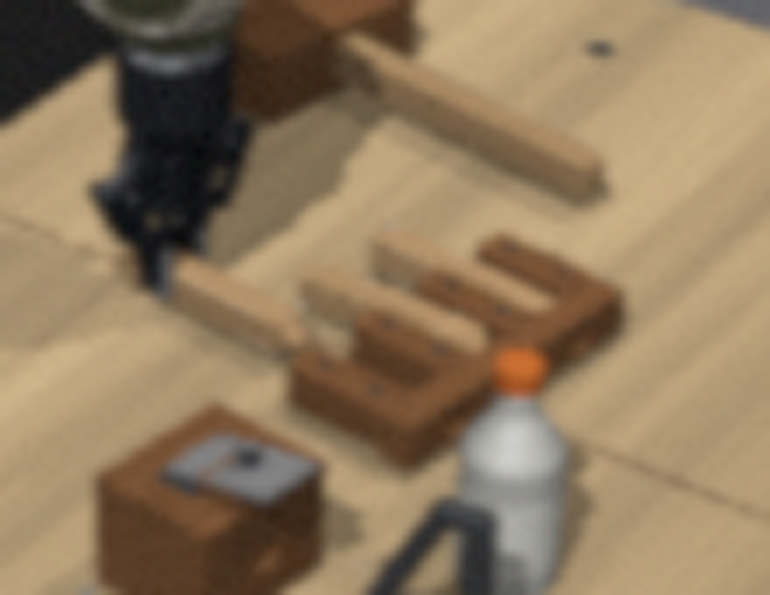

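```bash
python3 - <<'E'
from h import *
V=pickle.load(open("t9.pkl","rb"))
def loc(k,z):
    x=unproj(V,((k[0]+.5)/7-.5+115,(k[1]+.5)/7-.5+165),z); d=x[:2]-RACK[:2]; a=RACK[2]; return (np.array([np.cos(a)*d[0]+np.sin(a)*d[1],-np.sin(a)*d[0]+np.cos(a)*d[1]])).round(4)
print("tip",loc((483,345),.024),loc((473,375),.036),loc((467,420),.036))
p=fr(RACK,-.045,-.0605); robot.move_straight([*p,.0175],.1); st("mid")
print(push(RACK,-.0605,-.045,-.012,.017,step=.003,lim=10)); st()
E
```

```text
tip [-0.0214 -0.0599] [-0.0367 -0.0594] [-0.0579 -0.0597]
mid 39.08 [0.533  0.2315 0.0178] [ 1.  -0.8  2.2] 0.0227
-0.0420 act -0.0429 z 0.0175 F [-4.7 -0.3  7.1] ax -5.8
-0.0390 act -0.0400 z 0.0176 F [-5.1 -0.8  7.7] ax -6.1
-0.0360 act -0.0371 z 0.0176 F [-5.5  0.5  8.8] ax -6.7
-0.0330 act -0.0342 z 0.0177 F [-5.9  1.4  9.3] ax -7.1
-0.0300 act -0.0313 z 0.0177 F [-6.3  0.7  9.1] ax -7.5
-0.0270 act -0.0283 z 0.0177 F [-6.5  0.4 10. ] ax -7.6
-0.0240 act -0.0254 z 0.0178 F [-6.6  0.9 10.1] ax -7.7
-0.0210 act -0.0228 z 0.0178 F [-8.2  1.5 12. ] ax -9.4
-0.0180 act -0.0216 z 0.0178 F [-15.7   2.8  17. ] ax -17.1
(-0.01799999999999999, np.float64(-0.021574094394547837))
 41.33 [0.5562 0.2288 0.0178] [-15.7   2.8  17. ] 0.0229
```

```bash
python3 - <<'E'
from h import *
robot.grip(.036,30); st("open")
p=robot.get_ee_pos(); robot.move_straight([p[0],p[1],.11],.2)
robot.movep([.38,-.05,.22],q(np.pi)); st()
shot("top","pics/t10.png",(115,165,110,85),7)
shot("scene","pics/s10.png",(240,120,110,85),7)
shot("top","pics/t10f.png",None,1.5)
E
```

```text
open 41.62 [0.5596 0.2279 0.0168] [ 0.1 -0.7 -0. ] 0.0363
 43.54 [ 0.3804 -0.0498  0.2196] [ 0.7 -0.3 -0.2] 0.0361
```

View pics/t10.png

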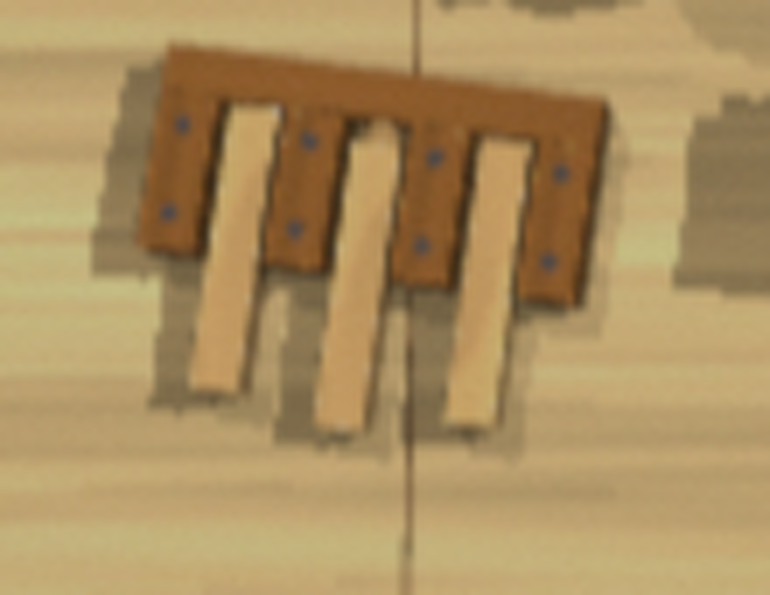

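View pics/s10.png

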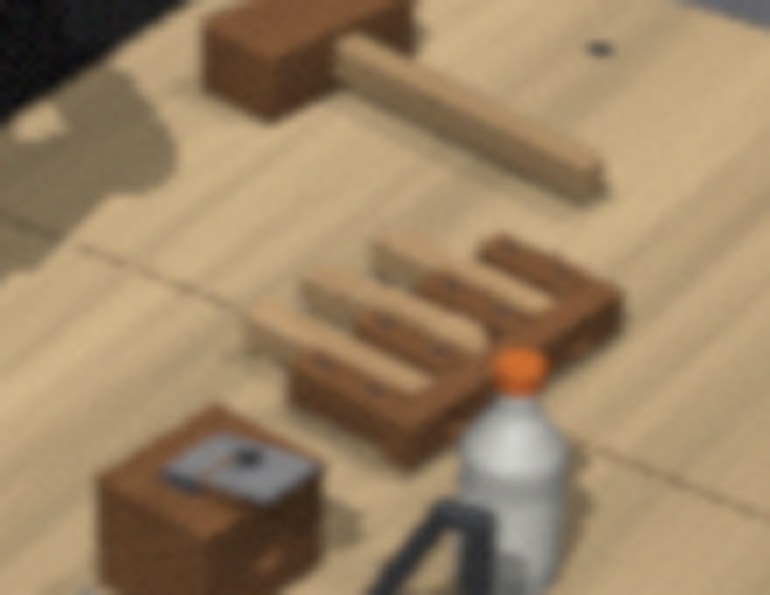

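View pics/t10f.png

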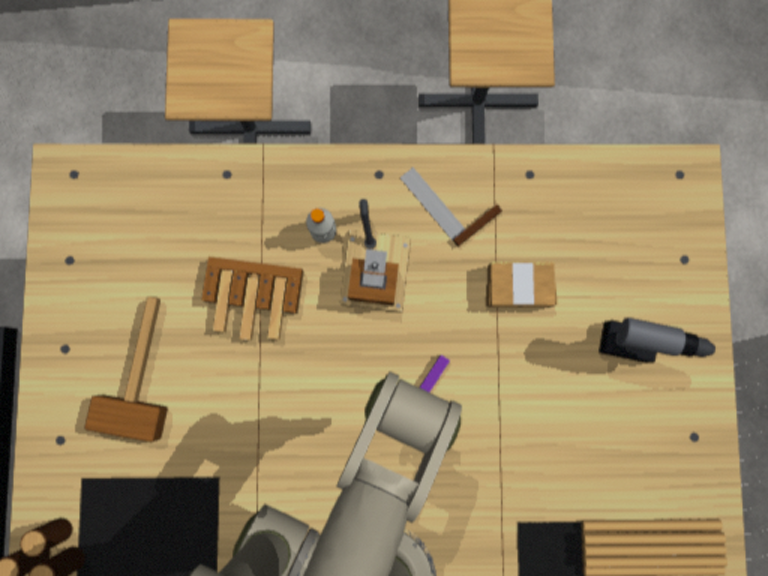

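```bash
python3 - <<'E'
from h import *
V=pickle.load(open("t10.pkl","rb"))
def loc(k,z):
    x=unproj(V,((k[0]+.5)/7-.5+115,(k[1]+.5)/7-.5+165),z); d=x[:2]-RACK[:2]; a=RACK[2]; return (np.array([np.cos(a)*d[0]+np.sin(a)*d[1],-np.sin(a)*d[0]+np.cos(a)*d[1]])).round(4)
for n,a,b in(("L",(216,389),(254,112)),("M",(340,430),(374,145)),("R",(470,427),(504,145))): print(n,loc(a,.036),loc(b,.036))
st(); robot.hand_in()
E
```

```text
L [-0.0587  0.0587] [0.0733 0.0616]
M [-0.0702 -0.0016] [0.0651 0.003 ]
R [-0.061  -0.0616] [ 0.0731 -0.0578]
 43.69 [ 0.3804 -0.0496  0.2197] [ 0.3 -0.3 -0. ] 0.0359
the job is handed in; nothing more can be done
```

Both blanks are racked, one in each side channel, chamfered end in the back-board hole and square end out. I handed the job in at 43.7 s; no verdict is reported.

- **First blank (right stall):** its far end passed the step with no force and wedged about 10 mm deeper than the second blank's end. That makes it the chamfered end, so I racked it unturned in the left channel.
- **Second blank (left stall):** its far end stopped dead at the step, so it was square. I laid the blank on the bench, regripped it at its square end, turned it end for end and racked it in the right channel.

**Last checks:**
- **In the rack:** the final pictures show all three blanks parallel, with the side ones within about 2 mm of their channel axes. The gripper is clear.
- **Other things on the bench:** blank 3, the purple stick, glue, mallet, drill and try square show no visible movement.
- **Forces:** the highest wrist force I read was about 23 N.

**What disagreed:**
- **Insertion depth:** the side blanks sit about 9–11 mm deeper than blank 3. From the gripper position I estimate their tips at 10–12 mm into the holes. From the picture they stick out about 61–63 mm, which puts them slightly deeper, at 12–14 mm, against the stated 5–13 mm. They were pushed until they wedged.
- **Jig depth:** the chamfered end read about 45 mm in, against the expected 38–44 mm. I put that down to an error of a few millimetres in where I placed the jig.
- **Scene camera:** it sat 2–6 mm off the top camera, so I relied on the top camera plus force readings.
- **Floor contact:** I judged that the blanks lie on the channel floors from grip height and the pictures, not from a direct measurement.

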